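# Move a push-fit stop end to the other air outlet

### The arm

A 6-joint arm with a two-finger parallel gripper is mounted at the origin on a cart in front of the work surface, level with it; the furniture and walls round the work are solid. World frame = base frame: x ahead of the robot, y to its left, z up, the work surface at z = 0. Lengths are in m, angles in rad, forces in N, time in s.
With the tool pointing down it reaches from about 0.425 to 0.95 m from the base axis. Payload 3.5 kg.
Tool frame: the origin (TCP) lies midway between the tips of the shut fingers; the grasp point (between the pads) lies 19 mm behind it (ctrl.pinch_z is the distance from the TCP to the grasp point, in m); z points along the fingers, y is the line along which they close (so a half turn about z gives the same grasp; the last joint's range is limited). The gripper opens to 85 mm and grips with 20 to 120 N. Pads are 22 mm wide; open, the fingers measure 114 mm over their backs; the gripper's body (76 mm by 85 mm) begins 54 mm behind the grasp point. The pads swing forward as they close: fully open they stand 13 mm farther back than shut.
Start: joints at [1.192, 0.286, 1.577, -0, 1.279, -0.15], TCP at [0.153, 0.657, 0.202] pointing down, gripper open.
Joint ranges: [-2.77, 2.77], [-0.9, 2.22], [0.21, 2.48], [-1.53, 4.67], [0.24, 2.81], [-2.84, 2.84]. Speed limits (rad/s): [2.79, 2.79, 3.14, 3.14, 3.14, 3.14].

### API

Orientations are given as a unit quaternion [x, y, z, w].
In Python, from plant import get_state, viewer, sign_off, ctrl gives the robot as it stands. The module is installed in compiled form; this text tells all that it offers.
- The arm moves only by the shell command python3 -m handwheel 'ROWS' [FORCE]. ROWS is JSON, a list that holds one entry, the list of rows, each a list of 5 numbers: the finger opening in m, from 0 to 0.0854, then the shift along the tool's x, y, z in m, then the turn about the tool's z in degrees. In form: [[[claw, x, y, z, spin], ...]]. A call has 1 to 12 rows; each row shifts and turns the commanded pose from where the row before left it, along the tool's axes as they then stand; what a row does not reach is not made up. A row lasts 1/12 s, in which the tool goes at most 41.7 mm and 7.16 degrees, less where a joint would pass 70% of its speed; a pose out of reach is approached as far as the arm can. A call is refused whole if a number of a shift passes 0.0417 or a number of a turn 7.16, either way. A call with a gripper value outside its range is refused whole. The fingers move at their own pace and stop on an object; FORCE is the grip in N (left out, the last holds). Time passes only in rows, so rows that do not move let the fingers close. It gives the time, the measured TCP pose, the force, the opening and the grip force at its end, in the units of the state.
- get_state(): the state, without advancing time (a new reading comes with each control period).
- viewer.read_camera(name): name is "side" or "top" or "wrist"; returns the picture (420x560x3 uint8, blue, green, red); there is no depth.
- viewer.camera_params(name): a dict with "fov_y" (degrees; the focal length in pixels is half the picture's height over the tangent of half this angle, whatever the lens; pixels are square), "cx", "cy" (the principal point, pixels), "xyz" and "attitude" of the camera in the world; the wrist camera has in their place "hand_eye" (4x4, takes a point from camera to tool coordinates, whose origin is the TCP and whose axes are the flange's). Camera axes: x right, y up, looking along -z (the intrinsics and any distortion apply to the point x, -y, -z); pixel columns grow to the right and rows downward; lengths in m; the calibration is good to about 2 mm. The wrist camera is an equidistant fisheye: a pixel r from the principal point sees the ray r / f radians off the axis. A picture is of the moment at which its call begins: read the wrist's pose just before it. camera_params takes no time and is no camera call.
- sign_off(): hands the job in; it is judged then, once.
Trained networks look in the newest picture that a camera, given by its name, has taken for a name from the list of things; names that differ only in an ending like _2 or _b are one class to them, and where a whole thing is asked for, a point or a joint stands for the part that bears it (a point fixed in the world has none). Each returns a list of dicts, best first, with "confidence" (0 to 1); they miss things now and then, are a little off and sometimes report something else, mostly with a low value. They report only what shows in the picture. A call takes as long as a camera call. They do not tell look-alikes from the thing itself.
- viewer.look_for(camera, name): "extent" ([left, top, width, height] as shares, 0 to 1, of the picture: columns of its width, rows of its height, round what is visible of it).
- viewer.outline_of(camera, name): "mask" (420x560 bool, what is visible of it) and "extent" ([left, top, width, height] as shares, 0 to 1, of the picture: columns of its width, rows of its height, round what is visible of it).
- viewer.pinpoint(camera, name): "xy" ([column, row] as shares, 0 to 1, of the picture: columns of its width, rows of its height: a listed point, or the origin of a listed thing).
The state is a dict: "time": time; "qpos": joint angles; "dq": joint speeds; "joint_efforts": joint torques, N m; "eef_pos": TCP position; "tcp_rot": TCP orientation; "contact_force": force on the tool from outside, world axes, zero at the start; "wrist_torque": the same for the moment, N m; "opening": opening from 0.0 (shut) to 1.0 (fully open); "finger_force": force on a finger pad.
Only numpy, scipy, OpenCV 4.12 (cv2) and the standard library are available. Lean on these libraries where they do the work, as an engineer would, in place of code of your own. Each camera call takes 0.05 s, during which the arm holds its last target. There are 200 camera calls.

### The job

One of the two air outlets on the bench is closed by a push-fit stop end; it is to go back into use, and the other outlet, whose tube is bare, is to be closed instead. Squeeze the stop end's release ring fully into its body and keep it in while you draw the stop end straight off its tube, carry it to the bare tube and push it on until it is fully home and locked, with the ring sprung back out; then let go. Be gentle, the tubes may bend beyond some 35 N: never tug, shove or lean on them, and leave the other things on the bench where they are.

Things in the scene. Friction and masses are not known exactly. Their poses are not given: they have to be found in the camera images.
- stop_end_centre (a point): Push-fit stop end: ribbed grey cylinder, 38 mm across, 51 mm long with its black release ring out; turns freely on the tube. Point: on its axis, half-way along; x points out of the mouth, towards the block. Bore 17.4 mm; home, the tube's end rests on its floor at x = -17.5 mm (this point is at x = +17.5 mm in that tube end's frame). Four jaws in it, at x = +2.5 to +7.5 mm, lock in the groove; 2 mm end play.
- closed_end (a point): Centre of the flat closed end of the stop end (33 mm across, x = -25.5 mm from its centre). Above the level of the tube, the top 11 mm of this end and of the ring are free for a finger on each, from above; a push here alone goes straight into the tube, which does not give. About 0.15 kg.
- ring_face (a point): Centre of the outer face of the release ring: black flange 40 mm across, 4 mm thick, at the mouth (x = +25.5 mm from the stop end's centre when out); it stands 5 mm clear of the body, and the tube comes out of its middle.
- release_ring (a joint): How far the release ring is pressed into the body, m: 0 = sprung out, 0.005 = fully in. Spring: 6 N to start, 12 N fully in. Pressing it draws the jaws outward; they clear the tube at about 0.0035. Pushed on, the stop end also goes over the chamfer with the ring free. Let go, the ring comes fully out only with the jaws in the groove; on plain tube it stays 2.5 mm in or more.
- outlet_a_tube_tip (a point): Air outlet A, with the stop end on it at the start; left or right of B. 16 mm steel tube jutting level from a grey metal block; axis 60 mm above the bench. Point: centre of the tube's end; x runs along the tube towards the block, z up. 90 mm to a brass nut (31 mm across), then the block, top 25 mm above the axis. End chamfered 3 mm, to 11 mm across; groove 3 mm deep 18 to 26 mm behind the end.
- outlet_b_tube_tip (a point): Air outlet B, the bare one, its tube likewise roughly towards the robot. 16 mm steel tube jutting level from a grey metal block; axis 60 mm above the bench. Point: centre of the tube's end; x runs along the tube towards the block, z up. 90 mm to a brass nut (31 mm across), then the block, top 25 mm above the axis. End chamfered 3 mm, to 11 mm across; groove 3 mm deep 18 to 26 mm behind the end.
- solder_reel: Bystander: reel of solder standing on its flange, about 60 mm across and 44 mm high, on the bench in front of the outlets. Origin at the centre of its underside.
- cap_e: Bystander: green capacitor can, 22 mm across, standing 60 mm high with its wires up, between the two outlets. Origin at the centre of its underside.
- relay: Bystander: blue relay, 42 x 28 mm and 22 mm high, on the bench near the robot. Origin at the centre of its underside.
Not all that is in view belongs to the job. There is more than one size of the part that bears stop_end_centre; the job needs the middle-sized.

How it is judged:
On the way, in this order (a step that is already met when the one before it is completed fails the run):
1. with the release ring held in (more than 2.5 mm), the stop end is drawn along tube A, 6 mm or more off its home (value of joint release_ring above 0.0025 m and x of stop_end_centre in the frame of outlet_a_tube_tip between -0.026 and 0.0115 m and y of stop_end_centre in the frame of outlet_a_tube_tip between -0.004 and 0.004 m and z of stop_end_centre in the frame of outlet_a_tube_tip between -0.004 and 0.004 m), for 0.04 s.
2. the stop end is clear of tube A, its centre more than 32 mm from the tube's end (distance between stop_end_centre and outlet_a_tube_tip above 0.032 m), for 0.04 s.
At the end, for the whole second after the job is handed in: the stop end sits on tube B, within 3 mm of fully home and coaxial within 4 mm, its release ring sprung back out (less than 1.5 mm in, so the jaws are in the groove), at rest (x of stop_end_centre in the frame of outlet_b_tube_tip between 0.0145 and 0.0195 m and y of stop_end_centre in the frame of outlet_b_tube_tip between -0.004 and 0.004 m and z of stop_end_centre in the frame of outlet_b_tube_tip between -0.004 and 0.004 m and value of joint release_ring below 0.0015 m and linear speed of stop_end below 0.01 m/s); the robot touches nothing.
It fails at once if the stop end loads tube A with more than 36 N (tugged or shoved) (contact force between stop_end and outlet_a above 36 N).
It fails at once if the stop end loads tube B with more than 36 N (contact force between stop_end and outlet_b above 36 N).
It fails at once if the robot leans on an outlet with more than 30 N (contact force between any of the arm, the fingers and outlet_a above 36 N or contact force between any of the arm, the fingers and outlet_b above 36 N).
It fails at once if a bystander is shifted by more than 20 mm (distance of any of solder_reel, cap_e, relay from where it was at the start of the episode above 0.02 m).
It also fails if it takes over 40 s, if anything falls off the work surface, if the arm or the gripper's body presses on something with over 40 N, if the wrist force passes 120 N, or if a joint passes its speed limit or range.

## Working session

There is one attempt and no reset: what is moved stays moved. The work goes in short steps, Python scripts to look and compute and a shell command to move; the robot and the scene stay as the last step left them, time stands still between calls to the robot, and variables do not carry over. Pictures are saved under pics/ and viewed, at most 10 in all, crops included, and the job is handed in when it is done.

```bash
mkdir -p pics; cat > h.py <<'E'
import numpy as np, cv2
from scipy.spatial.transform import Rotation as R
from plant import get_state, viewer, ctrl
def cam(n):
    p=viewer.camera_params(n); f=210/np.tan(np.radians(p['fov_y'])/2)
    return p,f
E
python3 - <<'E'
from h import *
s=get_state(); print({k:np.round(v,3) for k,v in s.items()}, ctrl.pinch_z)
ims=[]
for n in ['side','top','wrist']:
    print(n,viewer.camera_params(n))
    im=viewer.read_camera(n); cv2.imwrite(f'pics/{n}0.png',im)
    for t in ['stop_end_centre','closed_end','ring_face','outlet_a_tube_tip','outlet_b_tube_tip','solder_reel','cap_e','relay']:
        r=viewer.pinpoint(n,t)
        print(n,t,[(round(d['confidence'],2),np.round(np.array(d['xy'])*[560,420],1).tolist()) for d in r[:4]])
E
```

```text
{'time': np.float64(0.0), 'qpos': array([ 1.192,  0.287,  1.578,  0.   ,  1.279, -0.15 ]), 'dq': array([-0.001,  0.   , -0.001,  0.001, -0.004,  0.   ]), 'joint_efforts': array([ 0.0000e+00, -4.0598e+01, -2.9263e+01, -0.0000e+00,  6.0000e-03,
        0.0000e+00]), 'eef_pos': array([0.153, 0.657, 0.2  ]), 'tcp_rot': array([ 0.114,  0.993, -0.001, -0.   ]), 'contact_force': array([-0.322,  0.342,  1.453]), 'wrist_torque': array([ 0.001,  0.03 , -0.012]), 'finger_force': np.float64(0.0), 'opening': np.float64(0.998)} 0.0187
side {'fov_y': 47.12324154374631, 'cx': 279.30417709765675, 'cy': 207.49718012515345, 'xyz': array([0.23933904, 0.96511273, 0.61524692]), 'attitude': array([-0.07368528,  0.41313715,  0.89420869, -0.1558172 ])}
side stop_end_centre [(0.82, [249.8, 315.3]), (0.75, [235.2, 218.5]), (0.26, [320.3, 214.1])]
side closed_end [(0.89, [231.4, 241.6]), (0.79, [243.4, 220.4]), (0.72, [266.5, 303.4])]
side ring_face [(0.77, [229.7, 326.7]), (0.48, [208.1, 232.7]), (0.4, [224.5, 216.7])]
side outlet_a_tube_tip [(0.74, [218.0, 233.5])]
side outlet_b_tube_tip [(0.83, [314.5, 138.3
[... 749 characters left out ...]
310.9, 176.3])]
top relay [(0.49, [383.3, 252.0])]
wrist {'fov_y': 65.70646984690485, 'cx': 277.9201028025167, 'cy': 213.2415308991168, 'hand_eye': array([[-7.22551146e-04,  9.55746992e-01,  2.94188996e-01,
         7.58921135e-02],
       [ 9.99999531e-01,  5.00919564e-04,  8.28713663e-04,
        -6.64108181e-04],
       [ 6.44675566e-04,  2.94189457e-01, -9.55746906e-01,
        -1.71630659e-01],
       [ 0.00000000e+00,  0.00000000e+00,  0.00000000e+00,
         1.00000000e+00]])}
wrist stop_end_centre []
wrist closed_end []
wrist ring_face []
wrist outlet_a_tube_tip []
wrist outlet_b_tube_tip []
wrist solder_reel [(0.49, [103.4, 369.1])]
wrist cap_e []
wrist relay [(0.5, [49.3, 360.3])]
```

View pics/top0.png

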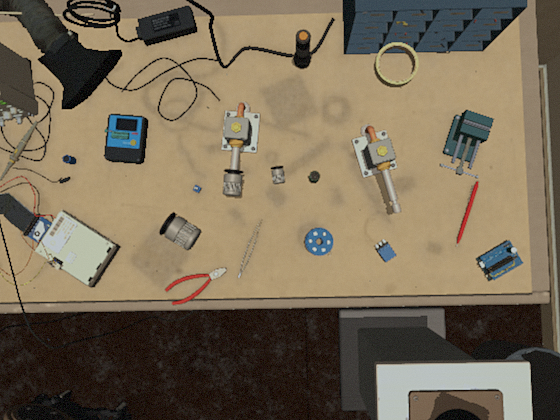

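View pics/side0.png

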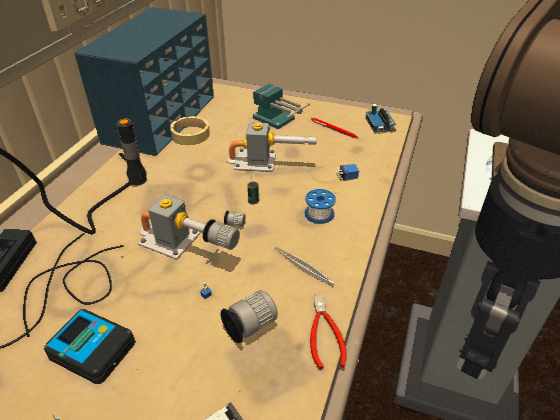

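Three ribbed stop ends show in the top view. The one on the tube is at (231,183), a large loose one is at (181,231), and a small loose one is at (277,175). The one on tube A at (231,183) is the middle-sized and the one the job needs. B's bare tube tip is at about (394,211).

```bash
cat >> h.py <<'E'
def ray(n,px,st=None):
    p,f=cam(n); u=np.array([px[0]-p['cx'],px[1]-p['cy']])
    if n=='wrist':
        r=np.hypot(*u)+1e-9; th=r/f; d=np.array([np.sin(th)*u[0]/r,-np.sin(th)*u[1]/r,-np.cos(th)])
        T=np.array(p['hand_eye']); Rw=R.from_quat(st['tcp_rot']).as_matrix()
        return Rw@T[:3,3]+st['eef_pos'], Rw@T[:3,:3]@d
    d=np.array([u[0]/f,-u[1]/f,-1]); return np.array(p['xyz']),R.from_quat(p['attitude']).as_matrix()@d
def onz(n,px,z,st=None):
    o,d=ray(n,px,st); return o+d*(z-o[2])/d[2]
def tri(*rs):
    A=0;b=0
    for o,d in rs:
        d=d/np.linalg.norm(d);P=np.eye(3)-np.outer(d,d);A=A+P;b=b+P@o
    return np.linalg.solve(A,b)
E
python3 - <<'E'
from h import *
np.set_printoptions(precision=4,suppress=True)
for nm,px,z in [('Acentre',(230.9,182.9),.06),('Aclosed',(229.7,197.3),.06),('Aring',(232.8,169),.06),('Abasetube',(235.5,148),.06),('Btip',(394,211),.06),('Bnear nut',(382,170),.06),('small',(277,175),.015),('big',(181,230),.03),('reel',(318,242),.0),('cap',(311,176),0.0),('cap top',(314.5,176.5),.06),('relay',(385,252),.02)]:
    print(nm,onz('top',px,z))
print('side Acentre',onz('side',(222,235),.06),tri(ray('top',(230.9,182.9)),ray('side',(222,234))))
print('side Btip',onz('side',(315,140),.06),tri(ray('top',(394,211)),ray('side',(315,140))))
im=cv2.imread('pics/top0.png')[130:260,150:420]
cv2.imwrite('pics/c.png',cv2.resize(im,None,fx=2.9,fy=2.9,interpolation=3))
E
```

```text
Acentre [0.531 0.452 0.06 ]
Aclosed [0.5017 0.4549 0.06  ]
Aring [0.5592 0.4478 0.06  ]
Abasetube [0.6021 0.4416 0.06  ]
Btip [0.4669 0.1246 0.06  ]
Bnear nut [0.5502 0.146  0.06  ]
small [0.5502 0.3596 0.015 ]
big [0.4382 0.5608 0.03  ]
reel [0.4073 0.276  0.    ]
cap [0.5481 0.2875 0.    ]
cap top [0.5401 0.2824 0.06  ]
relay [0.3839 0.1386 0.02  ]
side Acentre [0.5287 0.4503 0.06  ] [0.5294 0.4512 0.063 ]
side Btip [0.4664 0.1171 0.06  ] [0.4655 0.1252 0.0651]
```

View pics/c.png

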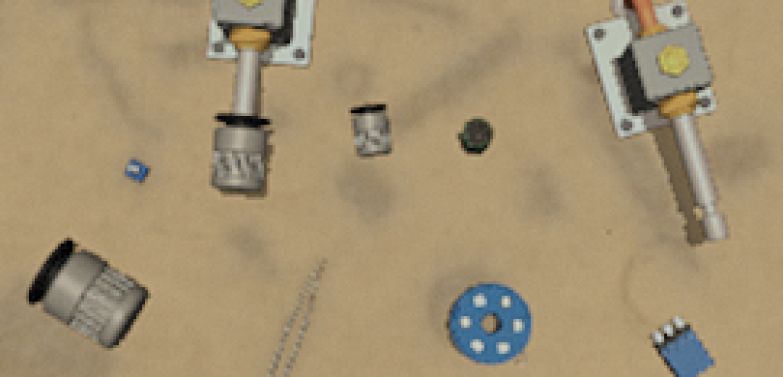

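The crop confirms it. The stop end on the left tube is between the large loose one (lower left) and the small one (middle) in size. It points towards the robot, with its closed end down in the picture and its black ring up. B's tip is bare. I'll turn and go above A.

```bash
python3 -m handwheel '[[[0.085,0,0,0,7.1],[0.085,0,0,0,7.1],[0.085,0,0,0,7.1],[0.085,0,0,0,7.1],[0.085,0,0,0,7.1],[0.085,0,0,0,7.1],[0.085,0,0,0,7.1],[0.085,0,0,0,7.1],[0.085,0,0,0,7.1],[0.085,0,0,0,7.1],[0.085,0,0,0,7.1],[0.085,0,0,0,7.1]]]' 20
python3 -m handwheel '[[[0.085,-0.0124,0.0336,0,0],[0.085,-0.0124,0.0336,0,0],[0.085,-0.0124,0.0336,0,0],[0.085,-0.0124,0.0336,0,0],[0.085,-0.0124,0.0336,0,0],[0.085,-0.0124,0.0336,0,0],[0.085,-0.0124,0.0336,0,0],[0.085,-0.0124,0.0336,0,0],[0.085,-0.0124,0.0336,0,0],[0.085,-0.0124,0.0336,0,0],[0.085,-0.0124,0.0336,0,0],[0.085,-0.0124,0.0336,0,0]]]'
python3 -m handwheel '[[[0.085,0,0,0,0],[0.085,0,0,0,0]]]'
cat >> h.py <<'E'
def W(tag,names=()):
    st=get_state(); im=viewer.read_camera('wrist'); cv2.imwrite(f'pics/{tag}.png',im)
    Rw=R.from_quat(st['tcp_rot']).as_matrix()
    print('tcp',st['eef_pos'].round(4),'yaw_y',np.degrees(np.arctan2(Rw[1,1],Rw[0,1])).round(2),'z',Rw[:,2].round(3))
    for t in names:
        for d in viewer.pinpoint('wrist',t)[:2]:
            px=np.array(d['xy'])*[560,420]; print(t,round(d['confidence'],2),px.round(1),onz('wrist',px,.06,st).round(4))
    return st,im
E
python3 - <<'E'
from h import *
W('w1',['stop_end_centre','closed_end','ring_face','outlet_a_tube_tip'])
E
```

```text
time: 2.35
eef_pos: [0.1531, 0.6574, 0.2016]
tcp_rot: [0.758, 0.652, -0.0, 0.0]
contact_force: [0.9, -0.5, 0.3]
opening: 0.994
finger_force: 0.0
time: 3.35
eef_pos: [0.532, 0.4509, 0.2018]
tcp_rot: [0.756, 0.654, 0.0, -0.0]
contact_force: [0.9, 0.1, 0.0]
opening: 0.996
finger_force: 0.0
time: 3.52
eef_pos: [0.5322, 0.4505, 0.2013]
tcp_rot: [0.758, 0.653, -0.0, -0.0]
contact_force: [0.1, 0.6, 0.7]
opening: 0.993
finger_force: 0.0
tcp [0.5322 0.4505 0.2013] yaw_y -8.51 z [-0. -0. -1.]
stop_end_centre 0.74 [303.2 254.4] [0.5475 0.3799 0.06  ]
stop_end_centre 0.71 [173.  100.8] [0.4436 0.5577 0.06  ]
closed_end 0.96 [163.1 130. ] [0.4281 0.5313 0.06  ]
closed_end 0.84 [291.3 258.2] [0.5345 0.3774 0.06  ]
ring_face 0.97 [186.1  70.4] [0.4617 0.5847 0.06  ]
ring_face 0.77 [302.  195.7] [0.5543 0.4433 0.06  ]
```

View pics/w1.png

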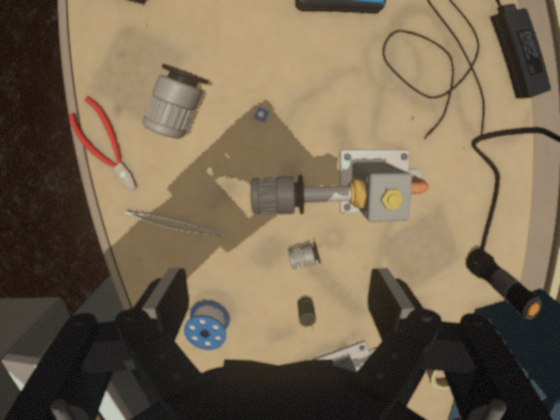

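The stop end sits between the fingers. Its closed end is at (251,195), its ring's outer face at (304,195) and the tube runs right to the nut at (352,194). Next I measure the axis with an enlarged crop.

```bash
python3 - <<'E'
from h import *
im=cv2.imread('pics/w1.png')[165:225,240:370]
cv2.imwrite('pics/c2.png',cv2.resize(im,None,fx=6,fy=6,interpolation=3))
E
```

```text
(no output)
```

View pics/c2.png

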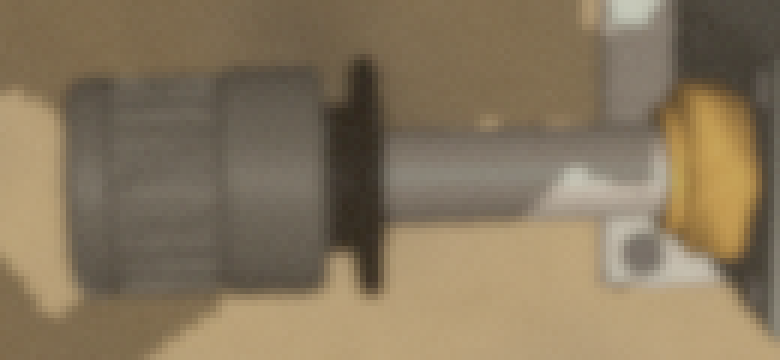

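```bash
python3 - <<'E'
from h import *
st=get_state(); P={k:onz('wrist',(240+u/6,165+v/6),.06,st) for k,(u,v) in dict(ring=(378,175),closed=(70,186),t1=(400,176),t2=(640,173),body=(160,184)).items()}
for k,v in P.items(): print(k,v.round(4))
d=P['t2']-P['closed']; print('yaw',np.degrees(np.arctan2(d[1],d[0])),'len',np.linalg.norm(P['ring']-P['closed']))
c=(P['ring']+P['closed'])/2; Rw=R.from_quat(st['tcp_rot']).as_matrix(); print('centre',c,'tool shift',Rw.T@(c-st['eef_pos']))
E
```

```text
ring [0.5526 0.4471 0.06  ]
closed [0.5019 0.4526 0.06  ]
t1 [0.5562 0.4464 0.06  ]
t2 [0.5965 0.4414 0.06  ]
body [0.5167 0.4507 0.06  ]
yaw -6.752623303616819 len 0.05107977060643888
centre [0.52724737 0.44983214 0.06      ] tool shift [-0.00328806 -0.00154306  0.14172781]
```

```bash
python3 - <<'E'
from h import *
for i in range(4):
    s=get_state(); print(s['time'],s['eef_pos'].round(4),s['tcp_rot'].round(4),s['qpos'].round(4))
E
python3 -m handwheel '[[[0.085,0,0,0,0],[0.085,0,0,0,0]]]'
python3 -m handwheel '[[[0.085,0,0,0,0],[0.085,0,0,0,0]]]'
```

```text
3.7667 [0.5293 0.4529 0.2017] [ 7.559e-01  6.547e-01 -0.000e+00 -1.000e-04] [5.6230e-01 3.3300e-01 1.5182e+00 2.0000e-04 1.2905e+00 7.0540e-01]
3.7667 [0.5293 0.4529 0.2017] [ 7.559e-01  6.547e-01 -0.000e+00 -1.000e-04] [5.6230e-01 3.3300e-01 1.5182e+00 2.0000e-04 1.2905e+00 7.0540e-01]
3.7667 [0.5293 0.4529 0.2017] [ 7.559e-01  6.547e-01 -0.000e+00 -1.000e-04] [5.6230e-01 3.3300e-01 1.5182e+00 2.0000e-04 1.2905e+00 7.0540e-01]
3.7667 [0.5293 0.4529 0.2017] [ 7.559e-01  6.547e-01 -0.000e+00 -1.000e-04] [5.6230e-01 3.3300e-01 1.5182e+00 2.0000e-04 1.2905e+00 7.0540e-01]
time: 3.93
eef_pos: [0.5297, 0.4526, 0.2018]
tcp_rot: [0.756, 0.655, 0.0, 0.0]
contact_force: [-0.1, 1.1, 0.2]
opening: 0.994
finger_force: 0.0
time: 4.1
eef_pos: [0.5302, 0.4522, 0.2017]
tcp_rot: [0.756, 0.654, 0.0, 0.0]
contact_force: [-0.1, -0.8, 0.3]
opening: 0.996
finger_force: 0.0
```

```bash
python3 -m handwheel '[[[0.085,-0.0033,-0.003,0,-1.3],[0.085,0,0,0.03,0],[0.085,0,0,0.03,0],[0.085,0,0,0.03,0],[0.064,0,0,0.02,0],[0.064,0,0,0,0],[0.064,0,0,0,0],[0.064,0,0,0,0]]]' 20
python3 - <<'E'
from h import *
st,im=W('w2',['ring_face','closed_end'])
cv2.imwrite('pics/w2c.png',cv2.resize(im[150:400,130:450],None,fx=2.4,fy=2.4,interpolation=3))
E
```

```text
time: 4.77
eef_pos: [0.5281, 0.4497, 0.0936]
tcp_rot: [0.749, 0.663, 0.001, 0.0]
contact_force: [0.5, 0.2, 0.6]
opening: 0.753
finger_force: 0.0
tcp [0.5281 0.4497 0.0936] yaw_y -6.99 z [ 0.002  0.002 -1.   ]
ring_face 0.74 [317.6 231.9] [0.5536 0.4445 0.06  ]
ring_face 0.7 [153.7  48.9] [0.4622 0.5815 0.06  ]
closed_end 0.94 [121.4 132.6] [0.4306 0.5305 0.06  ]
closed_end 0.78 [294.  304.1] [0.5318 0.3892 0.06  ]
```

View pics/w2c.png

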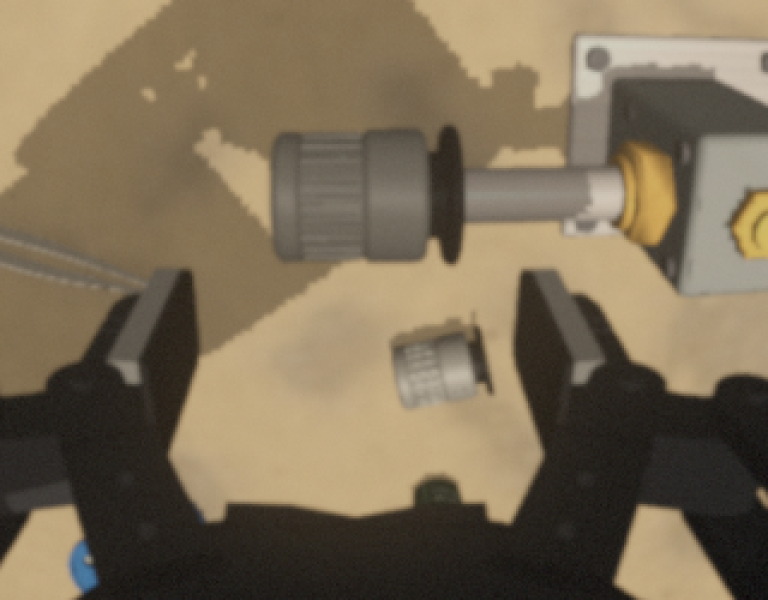

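```bash
python3 - <<'E'
from h import *
p,f=cam('wrist')
st=get_state(); Rw=R.from_quat(st['tcp_rot']).as_matrix()
def tr(c):
    o,d=ray('wrist',(130+c[0]/2.4,150+c[1]/2.4),dict(tcp_rot=[0,0,0,1],eef_pos=np.zeros(3))); return o,d
for c in [(192,270),(523,270)]:
    o,d=tr(c); print('tip corner tool',(o+d*(.011-o[0])/d[0]).round(4))
h=.0925
for n,c,z in [('ringtop',(464,192),.079),('ring60',(452.5,194),.06),('closedtop',(272,195),.077),('tube nut',(615,193),.06),('tube ring',(470,194),.06)]:
    o,d=tr(c); print(n,(o+d*((h-z)-o[2])/d[2]).round(4))
E
```

```text
tip corner tool [ 0.011  -0.0316 -0.0411]
tip corner tool [ 0.011   0.0306 -0.0413]
ringtop [0.0067 0.0267 0.0135]
ring60 [-0.0009  0.0263  0.0325]
closedtop [ 0.0052 -0.0223  0.0155]
tube nut [-0.001   0.0743  0.0325]
tube ring [-0.0009  0.0313  0.0325]
```

In the crop the stop end lies between the pads: closed end at about (272,195), ring face at (453,194), axis at row 194. The pad tips (192,270) and (523,270) come out about 40 mm behind the TCP, which is suspicious. I'll check their height with the side camera.

```bash
python3 - <<'E'
from h import *
im=viewer.read_camera('side'); cv2.imwrite('pics/s1.png',im)
p,f=cam('side'); M=R.from_quat(p['attitude']).as_matrix()
def proj(X):
    c=M.T@(np.array(X)-p['xyz']); return np.array([p['cx']-f*c[0]/c[2],p['cy']+f*c[1]/c[2]]).round(1)
st=get_state();Rw=R.from_quat(st['tcp_rot']).as_matrix()
for z in (0,-.007,-.041): print(z,[proj(st['eef_pos']+Rw@[.0,s*.034,z]) for s in(-1,1)])
cv2.imwrite('pics/s1c.png',cv2.resize(im[130:280,130:330],None,fx=4,fy=4,interpolation=3))
E
```

```text
0 [array([238.7, 226. ]), array([203.1, 213.4])]
-0.007 [array([238.5, 222.8]), array([202.7, 210.2])]
-0.041 [array([237.3, 206.4]), array([200.5, 194. ])]
```

View pics/s1c.png

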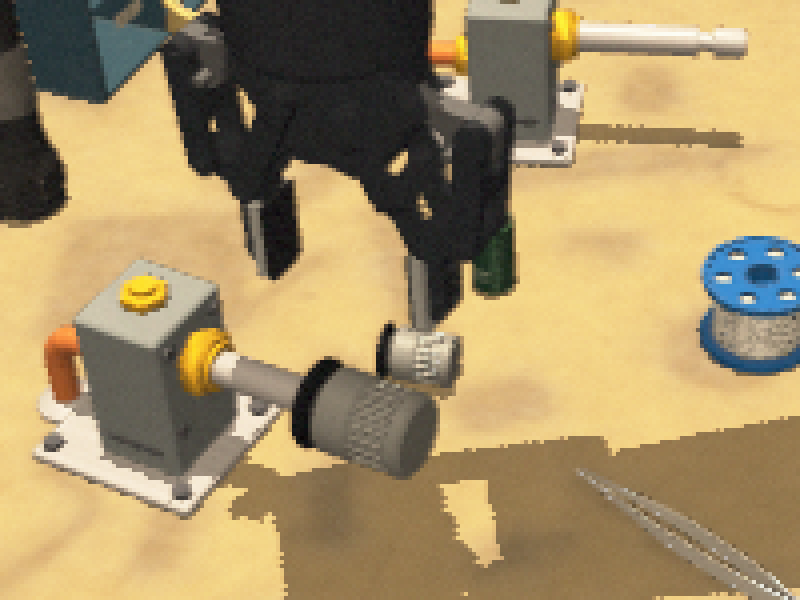

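```bash
python3 - <<'E'
from h import *
st=get_state(); c=np.array([.5275,.4470,.092]); st['eef_pos']=c  # rough nominal
Rw=R.from_quat(st['tcp_rot']).as_matrix()
for w,s in [((192,270),(130+435/4,130+330/4)),((523,270),(130+255/4,130+275/4)),((523,270),(130+298/4,130+262/4)),((192,270),(130+410/4,130+322/4))]:
    a=ray('wrist',(130+w[0]/2.4,150+w[1]/2.4),st);b=ray('side',s)
    X=tri(a,b); e=[np.linalg.norm(np.cross(X-o,d/np.linalg.norm(d))) for o,d in(a,b)]
    print('tool',(Rw.T@(X-c)).round(4),'world',X.round(4),'resid',np.round(e,4))
# stop end from three cams
st2=get_state()
for nm,w,s in [('ringc',(452.5,194),(312,402)),('closed centre',(274,195),(408,440))]:
    a=ray('wrist',(130+w[0]/2.4,150+w[1]/2.4),st);b=ray('side',(130+s[0]/4,130+s[1]/4))
    X=tri(a,b);e=[np.linalg.norm(np.cross(X-o,d/np.linalg.norm(d))) for o,d in(a,b)]
    print(nm,X.round(4),np.round(e,4))
E
```

```text
tool [ 0.0044 -0.0349 -0.031 ] world [0.4933 0.4556 0.1229] resid [0.0017 0.0017]
tool [ 0.0177  0.0317 -0.0474] world [0.5609 0.4606 0.1395] resid [0.0044 0.0044]
tool [ 0.0097  0.0268 -0.0458] world [0.5551 0.4533 0.1379] resid [0.0043 0.0043]
tool [ 0.0121 -0.031  -0.0417] world [0.498  0.4627 0.1336] resid [0.0008 0.0008]
ringc [0.5556 0.4438 0.0573] [0.0024 0.0024]
closed centre [0.5065 0.4519 0.0599] [0.0035 0.0035]
```

```bash
python3 -m handwheel '[[[0.06,0,0,0.011,0],[0.06,0,0,0.011,0],[0.06,0,0,0,0],[0.06,0,0,0,0]]]' 20
python3 - <<'E'
from h import *
st,im=W('w3'); s=viewer.read_camera('side'); cv2.imwrite('pics/s3.png',s)
a=cv2.resize(im[190:330,180:380],(600,420),interpolation=3)[:,:]
a=cv2.resize(im[180:330,190:365],(400,343),interpolation=3)
b=cv2.resize(s[170:290,130:270],(400,343),interpolation=3)
cv2.imwrite('pics/m3.png',np.hstack([a,b]))
E
```

```text
time: 5.3
eef_pos: [0.5258, 0.4483, 0.0673]
tcp_rot: [0.749, 0.663, -0.002, -0.0]
contact_force: [0.4, -0.3, 0.2]
opening: 0.702
finger_force: 0.0
tcp [0.5258 0.4483 0.0673] yaw_y -7.01 z [-0.003 -0.002 -1.   ]
```

View pics/m3.png

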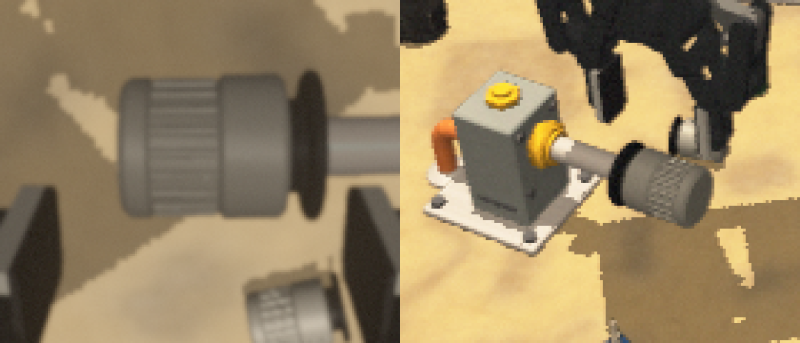

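The tips are clearly still well above the stop end: the wrist corners are at (214,262) and (342,262), which puts the tips at z about 0.105. So I'll go lower, guarded by force.

```bash
python3 -m handwheel '[[[0.06,0,0,0.006,0],[0.06,0,0,0.006,0],[0.06,0,0,0.006,0],[0.06,0,0,0.004,0],[0.06,0,0,0,0]]]' 20
python3 - <<'E'
from h import *
st,im=W('w4'); s=viewer.read_camera('side'); cv2.imwrite('pics/s4.png',s)
a=cv2.resize(im[180:330,190:365],(400,343),interpolation=3)
b=cv2.resize(s[170:290,130:270],(400,343),interpolation=3)
cv2.imwrite('pics/m4.png',np.hstack([a,b]))
E
```

```text
time: 5.82
eef_pos: [0.5261, 0.4484, 0.0457]
tcp_rot: [0.749, 0.663, -0.002, -0.0]
contact_force: [-0.2, 1.1, 1.0]
opening: 0.698
finger_force: 0.0
tcp [0.5261 0.4484 0.0457] yaw_y -7.01 z [-0.003 -0.002 -1.   ]
```

View pics/m4.png

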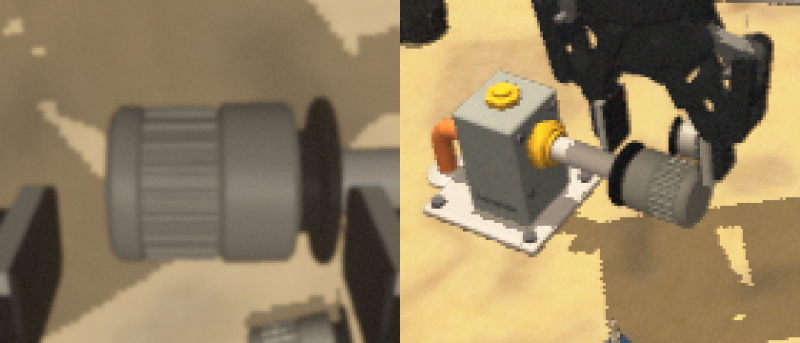

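Now the pads straddle the stop end, but about 5 mm towards the closed end: wrist pads at columns 55 and 345, stop end at 107 to 340. I'll shift +3 mm along y and descend while watching the force.

```bash
python3 -m handwheel '[[[0.064,0,0.003,0,0],[0.064,0,0,0.003,0],[0.064,0,0,0.003,0],[0.064,0,0,0.002,0],[0.064,0,0,0,0]]]' 20
python3 -m handwheel '[[[0.064,0,0,0.001,0],[0.064,0,0,0,0]]]'
python3 -m handwheel '[[[0.064,0,0,0.001,0],[0.064,0,0,0,0]]]'
python3 - <<'E'
from h import *
st,im=W('w5'); s=viewer.read_camera('side'); cv2.imwrite('pics/s5.png',s)
E
```

```text
time: 6.33
eef_pos: [0.5296, 0.4484, 0.0388]
tcp_rot: [0.749, 0.663, -0.001, -0.0]
contact_force: [-0.8, 0.1, 0.3]
opening: 0.753
finger_force: 0.0
time: 6.5
eef_pos: [0.5299, 0.4486, 0.0384]
tcp_rot: [0.749, 0.663, -0.0, -0.0]
contact_force: [-0.2, 0.0, 0.3]
opening: 0.746
finger_force: 0.0
time: 6.67
eef_pos: [0.53, 0.4487, 0.0376]
tcp_rot: [0.749, 0.663, -0.0, 0.0]
contact_force: [0.5, 0.1, -0.8]
opening: 0.752
finger_force: 0.0
tcp [0.53   0.4487 0.0376] yaw_y -7.01 z [-0. -0. -1.]
```

```bash
for i in 1; do python3 -m handwheel '[[[0.064,0,0,0.001,0],[0.064,0,0,0,0]]]'; done | grep -E "eef|contact"
python3 -m handwheel '[[[0.064,0,0,0.001,0],[0.064,0,0,0,0]]]' | grep -E "eef|contact"
python3 -m handwheel '[[[0.064,0,0,0.001,0],[0.064,0,0,0,0]]]'| grep -E "eef|contact"
```

```text
eef_pos: [0.53, 0.4487, 0.0365]
contact_force: [1.1, -0.1, -0.2]
eef_pos: [0.53, 0.4486, 0.0354]
contact_force: [-0.0, 0.2, -0.3]
eef_pos: [0.5299, 0.4487, 0.0344]
contact_force: [0.3, -0.4, -0.3]
```

```bash
python3 -m handwheel '[[[0.064,0,0,0.001,0],[0.064,0,0,0,0]]]'| grep -E "eef|contact"
python3 -m handwheel '[[[0.064,0,0,0.001,0],[0.064,0,0,0,0]]]' | grep -E "eef|contact"
python3 -m handwheel '[[[0.064,0,0,0.001,0],[0.064,0,0,0,0]]]'| grep -E "eef|contact"
```

```text
eef_pos: [0.53, 0.4486, 0.0334]
contact_force: [-0.6, -1.0, 0.3]
eef_pos: [0.5299, 0.4486, 0.0324]
contact_force: [0.3, -0.0, 0.1]
eef_pos: [0.5301, 0.4487, 0.0322]
contact_force: [-1.5, -1.1, 3.4]
```

```bash
python3 -m handwheel '[[[0.064,0,0,-0.0045,0],[0.056,0,0,0,0],[0.054,0,0,0,0],[0.054,0,0,0,0]]]' 20
python3 -m handwheel '[[[0.051,0,0,0,0],[0.051,0,0,0,0],[0.051,0,0,0,0]]]' 20
python3 -m handwheel '[[[0.049,0,0,0,0],[0.049,0,0,0,0],[0.049,0,0,0,0]]]' 20
```

```text
time: 8.1
eef_pos: [0.5301, 0.4487, 0.0361]
tcp_rot: [0.749, 0.663, 0.0, -0.0]
contact_force: [0.5, -0.5, 1.1]
opening: 0.636
finger_force: 0.0
time: 8.35
eef_pos: [0.5302, 0.4486, 0.0361]
tcp_rot: [0.749, 0.663, 0.0, 0.0]
contact_force: [0.2, -0.4, -0.0]
opening: 0.599
finger_force: 2.4
time: 8.6
eef_pos: [0.5297, 0.4487, 0.0364]
tcp_rot: [0.749, 0.663, -0.0, -0.0]
contact_force: [-3.3, -1.0, 3.3]
opening: 0.575
finger_force: 9.2
```

```bash
python3 -m handwheel '[[[0.049,0,-0.001,-0.0007,0],[0.047,0,0,0,0],[0.047,0,0,0,0]]]' 20
python3 -m handwheel '[[[0.044,0,0,0,0],[0.044,0,0,0,0],[0.044,0,0,0,0]]]' 20
```

```text
time: 8.85
eef_pos: [0.5285, 0.4488, 0.0368]
tcp_rot: [0.749, 0.663, -0.0, -0.0]
contact_force: [-2.8, -0.4, 3.0]
opening: 0.554
finger_force: 11.7
time: 9.1
eef_pos: [0.5284, 0.4489, 0.0371]
tcp_rot: [0.749, 0.663, -0.001, -0.0]
contact_force: [-4.9, -0.3, 6.2]
opening: 0.529
finger_force: 21.6
```

```bash
python3 -m handwheel '[[[0.042,0,0,-0.0005,0],[0.042,0,-0.001,-0.0005,0],[0.042,0,-0.0015,0,0],[0.042,0,-0.0015,0,0],[0.042,0,0,0,0]]]' 40
python3 -m handwheel '[[[0.042,0,-0.002,0,0],[0.042,0,-0.002,0,0],[0.042,0,0,0,0]]]'
```

```text
time: 9.52
eef_pos: [0.5255, 0.4492, 0.0375]
tcp_rot: [0.749, 0.663, 0.0, 0.0]
contact_force: [0.5, -0.3, -0.3]
opening: 0.525
finger_force: 40.7
time: 9.77
eef_pos: [0.5207, 0.4497, 0.0375]
tcp_rot: [0.749, 0.663, -0.0, -0.0]
contact_force: [0.5, 0.5, -1.3]
opening: 0.519
finger_force: 40.8
```

```bash
python3 -m handwheel '[[[0.042,0,-0.004,0,0],[0.042,0,-0.004,0,0],[0.042,0,-0.004,0,0],[0.042,0,-0.004,0,0],[0.042,0,-0.004,0,0]]]'
python3 -m handwheel '[[[0.042,0,-0.005,0,0],[0.042,0,-0.005,0,0],[0.042,0,-0.005,0,0],[0.042,0,-0.005,0,0],[0.042,0,-0.003,0,0],[0.042,0,0,0,0]]]'
```

```text
time: 10.18
eef_pos: [0.5006, 0.4523, 0.0377]
tcp_rot: [0.749, 0.663, -0.0, -0.0]
contact_force: [-0.6, 0.2, -1.1]
opening: 0.52
finger_force: 40.9
time: 10.68
eef_pos: [0.4775, 0.4552, 0.0377]
tcp_rot: [0.749, 0.663, -0.0, -0.0]
contact_force: [-0.4, 0.7, -1.2]
opening: 0.521
finger_force: 40.9
```

```bash
python3 -m handwheel '[[[0.042,0,0,0,0],[0.042,0,0,0,0]]]' | grep eef
python3 - <<'E'
from h import *
W('w6')
E
python3 -m handwheel '[[[0.042,0,-0.01,-0.01,0],[0.042,0,0,-0.03,0],[0.042,0,0,-0.03,0],[0.042,0,0,0,0]]]'
python3 -m handwheel '[[[0.042,-0.0293,-0.0,0,0],[0.042,-0.0293,0,0,0],[0.042,-0.0293,-0.0,0,0],[0.042,-0.0293,0,0,0],[0.042,-0.0293,0,0,0],[0.042,-0.0293,0,0,0],[0.042,-0.0293,0,0,-3],[0.042,-0.0293,0,0,-3],[0.042,-0.0293,0,0,-4],[0.042,-0.0293,0,0,-4],[0.042,-0.0293,0,0,-4],[0.042,-0.0293,0,0,-3]]]'
python3 -m handwheel '[[[0.042,0,0,0,0],[0.042,0,0,0,0]]]'
python3 - <<'E'
from h import *
W('w7',['outlet_b_tube_tip','stop_end_centre'])
a=cv2.imread('pics/w6.png');b=cv2.imread('pics/w7.png')
f=lambda m:cv2.resize(m[120:330,190:470],(800,600),interpolation=3)[:, :]
cv2.imwrite('pics/m7.png',np.vstack([cv2.resize(m[150:310,200:480],(525,300),interpolation=3) for m in(a,b)]))
E
```

```text
eef_pos: [0.4787, 0.4551, 0.038]
tcp [0.4787 0.4551 0.038 ] yaw_y -7.01 z [ 0.  0. -1.]
time: 11.23
eef_pos: [0.4725, 0.459, 0.1156]
tcp_rot: [0.749, 0.663, 0.007, 0.001]
contact_force: [0.5, 1.1, 1.1]
opening: 0.523
finger_force: 41.4
time: 12.23
eef_pos: [0.4512, 0.1056, 0.1076]
tcp_rot: [0.614, 0.789, 0.0, 0.0]
contact_force: [0.4, -0.1, -1.7]
opening: 0.523
finger_force: 41.4
time: 12.4
eef_pos: [0.452, 0.1058, 0.1078]
tcp_rot: [0.617, 0.787, 0.0, 0.0]
contact_force: [-0.5, -0.1, -1.1]
opening: 0.52
finger_force: 41.4
tcp [0.452  0.1058 0.1078] yaw_y 13.75 z [ 0.  0. -1.]
outlet_b_tube_tip 0.95 [297.9 212.4] [0.4628 0.1164 0.06  ]
stop_end_centre 0.86 [283.1 268. ] [0.4632 0.0715 0.06  ]
```

View pics/m7.png

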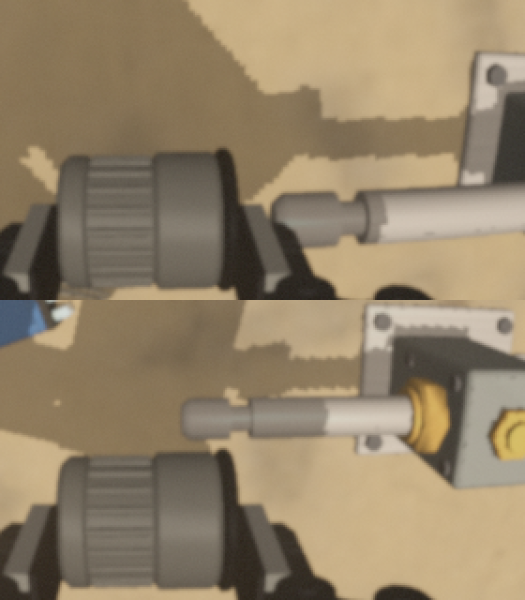

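The stop end is held in the same place in both pictures, between the pads at (58–238). A's bare tube is at upper row 218, and B's tube is at row 417 with its tip at (181,418). I'll work out the correction from A's line to B's.

```bash
python3 - <<'E'
from h import *
id0=dict(tcp_rot=[0,0,0,1],eef_pos=np.zeros(3))
def P(u,v,z):
    o,d=ray('wrist',(200+u/1.875,150+v/1.875),id0); return (o+d*(z-o[2])/d[2])[:2]
A=[P(*q,-.0238) for q in [(274,219),(378,218),(450,213.5),(520,208.5)]]
B=[P(*q,.0462) for q in [(181,118),(260,117.5),(320,116.5),(400,114.5)]]
for n,L in(('A',A),('B',B)):
    L=np.array(L); k=np.polyfit(L[:,1],L[:,0],1); print(n,L.round(4).tolist(),'slope deg',np.degrees(np.arctan(k[0])).round(2),'x at y=.02',np.polyval(k,.02).round(4))
E
```

```text
A [[0.0004, 0.0339], [-0.0004, 0.0648], [-0.0001, 0.0886], [0.0, 0.1148]] slope deg -0.24 x at y=.02 0.0002
B [[0.0079, 0.0119], [0.0081, 0.0419], [0.0085, 0.0656], [0.0093, 0.0994]] slope deg 0.93 x at y=.02 0.0079
```

```bash
python3 -m handwheel '[[[0.042,0.0076,-0.026,0,-1.1],[0.042,0,0,0.02,0],[0.042,0,0,0.02,0],[0.042,0,0,0.02,0],[0.042,0,0,0.01,0],[0.042,0,0,0,0],[0.042,0,0,0,0],[0.042,0,0,0,0]]]'
python3 - <<'E'
from h import *
W('w8',['outlet_b_tube_tip'])
a=cv2.imread('pics/w6.png',0);b=cv2.imread('pics/w8.png',0)
for (c0,c1) in [(342,385),(385,410),(405,440)]:
    t=a[245:290,c0:c1]; s=b[225:310,c0-25:c1+25]
    r=cv2.matchTemplate(s,t,cv2.TM_CCOEFF_NORMED); _,v,_,l=cv2.minMaxLoc(r); print(c0,'match',round(v,2),'dcol',l[0]-25,'drow',l[1]-20)
for n,m in(('A',a),('B',b)):
    for c in (355,400,430,450):
        col=cv2.GaussianBlur(m,(3,3),0)[235:300,c].astype(int); g=np.diff(col); print(n,c,'up',235+g.argmax(),'down',235+g.argmin())
E
```

```text
time: 13.22
eef_pos: [0.4256, 0.1086, 0.0389]
tcp_rot: [0.608, 0.794, 0.001, 0.001]
contact_force: [-0.1, 0.2, -0.5]
opening: 0.517
finger_force: 41.5
tcp [0.4256 0.1086 0.0389] yaw_y 15.13 z [ 0.002  0.    -1.   ]
outlet_b_tube_tip 0.7 [351.1 270. ] [0.4624 0.1155 0.06  ]
342 match 0.93 dcol 3 drow 3
385 match 0.91 dcol 4 drow 3
405 match 0.97 dcol 2 drow 3
A 355 up 235 down 252
A 400 up 279 down 250
A 430 up 252 down 249
A 450 up 242 down 247
B 355 up 236 down 254
B 400 up 235 down 253
B 430 up 235 down 252
B 450 up 243 down 251
```

```bash
python3 -m handwheel '[[[0.042,-0.0013,0,0,0],[0.042,0,0,0,0],[0.042,0,0,0,0]]]' | grep eef
cat > m.py <<'E'
from h import *
W('w9')
a=cv2.resize(cv2.imread('pics/w6.png',0),None,fx=4,fy=4,interpolation=3);b=cv2.resize(cv2.imread('pics/w9.png',0),None,fx=4,fy=4,interpolation=3)
for (c0,c1) in [(342,385),(385,410),(405,440),(240,300)]:
    t=a[980:1160,c0*4:c1*4]; s=b[900:1240,c0*4-100:c1*4+100]
    r=cv2.matchTemplate(s,t,cv2.TM_CCOEFF_NORMED); _,v,_,l=cv2.minMaxLoc(r); print(c0,'match',round(v,2),'dcol',(l[0]-100)/4,'drow',(l[1]-80)/4)
E
python3 m.py
```

```text
eef_pos: [0.4253, 0.1068, 0.0383]
tcp [0.4253 0.1068 0.0383] yaw_y 15.08 z [ 0.001  0.    -1.   ]
342 match 0.86 dcol 1.0 drow 1.0
385 match 0.9 dcol 5.0 drow 0.0
405 match 0.97 dcol 2.0 drow 1.0
240 match 0.98 dcol 0.0 drow 0.0
```

```bash
python3 -m handwheel '[[[0.042,0,0.004,0,0],[0.042,0,0.004,0,0],[0.042,0,0.004,0,0],[0.042,0,0.003,0,0],[0.042,0,0.003,0,0]]]'|grep -E "eef|cont"
python3 -m handwheel '[[[0.042,0,0.003,0,0],[0.042,0,0.003,0,0],[0.042,0,0.003,0,0]]]'|grep -E "eef|cont"
python3 -m handwheel '[[[0.042,0,0.003,0,0],[0.042,0,0.003,0,0],[0.042,0,0.003,0,0]]]'|grep -E "eef|cont"
```

```text
eef_pos: [0.4428, 0.1117, 0.0378]
contact_force: [0.9, -0.6, -1.5]
eef_pos: [0.4512, 0.1139, 0.0378]
contact_force: [0.3, -0.6, 0.0]
eef_pos: [0.4599, 0.1163, 0.0378]
contact_force: [-0.3, -0.8, -0.6]
```

```bash
python3 -m handwheel '[[[0.042,0,0.003,0,0],[0.042,0,0.003,0,0],[0.042,0,0.003,0,0],[0.042,0,0.003,0,0]]]'|grep -E "eef|cont"
python3 -m handwheel '[[[0.042,0,0.0015,0,0],[0.042,0,0.0015,0,0],[0.042,0,0,0,0]]]'|grep -E "eef|cont"
```

```text
eef_pos: [0.4715, 0.1194, 0.0378]
contact_force: [-1.4, -0.3, 0.1]
eef_pos: [0.4745, 0.1202, 0.0379]
contact_force: [0.1, -0.9, -2.0]
```

```bash
python3 -m handwheel '[[[0.042,0,0.001,0,0],[0.042,0,0.0,0,0]]]'|grep -E "eef|cont"
python3 -m handwheel '[[[0.042,0,0.001,0,0],[0.042,0,0,0,0]]]'|grep -E "eef|cont"
```

```text
eef_pos: [0.4752, 0.1204, 0.0379]
contact_force: [0.5, -1.4, -0.6]
eef_pos: [0.4762, 0.1207, 0.0379]
contact_force: [-0.3, -0.9, -0.3]
```

```bash
python3 -m handwheel '[[[0.042,0,0.001,0,0],[0.042,0,0.0,0,0]]]'|grep -E "eef|cont"
python3 -m handwheel '[[[0.042,0,0.001,0,0],[0.042,0,0,0,0]]]'|grep -E "eef|cont"
```

```text
eef_pos: [0.4771, 0.1209, 0.0379]
contact_force: [0.5, -1.3, -0.1]
eef_pos: [0.4772, 0.121, 0.0378]
contact_force: [-4.1, -3.4, 2.5]
```

```bash
python3 -m handwheel '[[[0.042,0,0.001,0,0],[0.042,0,0.0,0,0]]]'|grep -E "eef|cont|time"
```

```text
time: 15.95
eef_pos: [0.4771, 0.121, 0.0377]
contact_force: [-5.5, -3.4, 4.8]
```

```bash
python3 -m handwheel '[[[0.047,0,0,0,0],[0.05,0,0,0,0],[0.053,0,0,0,0],[0.058,0,0,0,0],[0.064,0,0,0,0],[0.068,0,0,0,0],[0.068,0,0,0,0]]]' 20
python3 -m handwheel '[[[0.068,0,0,-0.01,0],[0.07,0,0,-0.02,0],[0.085,0,0,-0.03,0],[0.085,0,0,-0.03,0],[0.085,0,0,0,0],[0.085,0,0,0,0]]]'
python3 - <<'E'
from h import *
id0=dict(tcp_rot=[0,0,0,1],eef_pos=np.zeros(3))
st,im=W('w10')
for t in ['ring_face','closed_end','stop_end_centre','outlet_b_tube_tip']:
    for d in viewer.pinpoint('wrist',t)[:2]:
        px=np.array(d['xy'])*[560,420]; print(t,round(d['confidence'],2),px.round(1),onz('wrist',px,.06,st).round(4))
for d in viewer.outline_of('wrist','stop_end_centre')[:2]:
    e=np.array(d['extent'])*[560,420,560,420]; print(d['confidence'],e.round(1))
    m=d['mask']; ys,xs=np.nonzero(m); print(xs.min(),xs.max(),[(int(c),int(m[:,c].sum()),int(im[int(ys.mean()),c].mean())) for c in range(xs.min()-2,xs.max()+6)])
np.save('st.npy',st,allow_pickle=True)
E
```

```text
time: 16.53
eef_pos: [0.4793, 0.1216, 0.0381]
tcp_rot: [0.608, 0.794, 0.0, 0.0]
contact_force: [0.1, 0.0, 0.5]
opening: 0.793
finger_force: 0.0
time: 17.03
eef_pos: [0.481, 0.1216, 0.1311]
tcp_rot: [0.608, 0.794, 0.002, 0.002]
contact_force: [-0.3, -0.4, -0.6]
opening: 0.996
finger_force: 0.0
tcp [0.481  0.1216 0.1311] yaw_y 15.1 z [ 0.006  0.    -1.   ]
ring_face 0.61 [308.5 216.5] [0.5042 0.125  0.06  ]
closed_end 0.67 [242.5 214.1] [0.4536 0.1135 0.06  ]
stop_end_centre 0.81 [273.9 213.3] [0.4773 0.1205 0.06  ]
0.52 [414.5   0.   14.6   7.1]
412 430 [(410, 0, 87), (411, 0, 86), (412, 1, 84), (413, 1, 77), (414, 2, 74), (415, 3, 70), (416, 3, 68), (417, 3, 70), (418, 3, 69), (419, 3, 68), (420, 3, 69), (421, 4, 71), (422, 4, 67), (423, 5, 57), (424, 6, 47), (425, 6, 46), (426, 5, 43), (427, 5, 40), (428, 4, 45), (429, 3, 61), (430, 2, 92), (431, 0, 121), (432, 0, 138), (433, 0, 142), (434, 0, 140), (435, 0, 139)]
```

```bash
python3 - <<'E'
from h import *
p,f=cam('wrist'); T=np.array(p['hand_eye'])
def px(X):
    c=T[:3,:3].T@(np.array(X)-T[:3,3]); v=np.array([c[0],-c[1],-c[2]]); r=np.hypot(v[0],v[1]); th=np.arctan2(r,v[2]); return np.array([p['cx'],p['cy']])+f*th*v[:2]/r
def prof(im,h,x0,y0,slope,side):  # along side edge of the flange/neck at |x|=17: neck is narrower than 17
    out=[]
    for y in np.arange(-30,34,1.5)*1e-3:
        q=px([x0+side+slope*y,y0+y,h-.066]).astype(np.float32); out.append(int(cv2.getRectSubPix(im,(1,1),tuple(map(float,q)))[0,0]))
    return out
a=cv2.imread('pics/w1.png',0); b=cv2.imread('pics/w10.png',0)
for s in (0,.010,.0155):
    print('s',s); print(prof(a,.202,-.0033,-.0015,.024,s)); print(prof(b,.1315,0,0,0,s))
E
```

```text
s 0
[164, 157, 132, 107, 109, 112, 110, 101, 101, 106, 108, 111, 110, 111, 111, 111, 111, 113, 107, 101, 102, 109, 112, 111, 112, 113, 113, 114, 114, 111, 96, 71, 55, 51, 49, 49, 56, 93, 120, 124, 125, 125, 124]
[101, 98, 111, 114, 111, 101, 109, 113, 112, 114, 114, 114, 114, 114, 113, 111, 111, 100, 102, 114, 116, 115, 116, 116, 117, 116, 117, 116, 106, 79, 55, 51, 47, 45, 49, 72, 121, 131, 130, 131, 132, 131, 131]
s 0.01
[162, 158, 133, 101, 96, 98, 95, 92, 97, 99, 99, 97, 98, 97, 96, 96, 95, 93, 91, 90, 96, 99, 99, 100, 98, 100, 98, 98, 99, 96, 84, 59, 47, 47, 46, 47, 57, 80, 92, 97, 98, 99, 99]
[102, 89, 95, 97, 94, 88, 91, 95, 96, 95, 95, 95, 95, 96, 95, 98, 98, 88, 87, 94, 96, 95, 94, 93, 94, 95, 94, 93, 88, 63, 41, 39, 38, 39, 43, 98, 149, 154, 153, 155, 156, 157, 156]
s 0.0155
[141, 124, 100, 85, 87, 88, 85, 84, 91, 91, 91, 91, 91, 91, 93, 94, 94, 92, 89, 83, 87, 92, 90, 91, 90, 90, 90, 91, 90, 87, 85, 87, 81, 59, 45, 46, 68, 94, 102, 105, 107, 109, 108]
[108, 90, 80, 85, 84, 82, 83, 92, 94, 94, 94, 94, 95, 95, 93, 92, 91, 81, 79, 83, 84, 84, 84, 84, 84, 83, 83, 83, 83, 98, 100, 69, 40, 39, 48, 86, 107, 107, 105, 108, 109, 108, 108]
```

The black ring stands about 9 mm long, as it did at the start, and the overall length is about 52 mm. The ring has sprung out, so the jaws are in the groove, and the gripper is clear.

```bash
python3 -c "
from plant import sign_off
print(sign_off())"
```

```text
the job is handed in; nothing more can be done
None
```

The stop end is off tube A and pushed home on tube B, with its ring measured as sprung back out and the gripper clear; I handed the job in at about 17 s of the 40 s, and no verdict came back.

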